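Fit the long spacer sleeve onto the stub axle

TASK

Take the long steel spacer sleeve (the tall tube with a hole through it) from the compartmented parts bin and slip it over the upright stub axle on the dark steel stand, so that it sits fully down on the plate. Leave the short sleeve and the solid slug standing where they are in the bin.

Things in the scene. Friction and masses are not known exactly. Their poses are not given: they have to be found in the camera images.
- long_sleeve_mid (a point): The part to fit: plain steel tube, 42 mm outside, 30 mm bore, 60 mm tall, 0.2 to 0.45 kg, standing upright in one of three compartments of a fixed pale bin, about mid-compartment. This point is its centre, half-way up; z is its axis. At the start its x axis runs along the 132 mm length of the compartment, y along the row of three. Bin floor 4 mm, wall tops 26 mm above the bench.
- short_sleeve_mid (a point): Stays in the bin: steel tube, also 42 mm outside with 30 mm bore but only 30 mm tall, standing upright in another compartment. This point is its centre, half-way up; z is its axis. The bin is 140 x 292 mm, its compartments are 132 x 92 mm inside and 96 mm apart (centre to centre); any part may be in any compartment.
- solid_slug_mid (a point): Stays in the bin: a solid steel cylinder, 42 mm diameter, 60 mm tall, without a hole, standing upright in another compartment. This point is its centre, half-way up; z is its axis.
- axle_seat (a point): The target: fixed dark steel plate, 110 x 110 x 12 mm, with one upright stub axle in its middle, 12 mm in diameter and 70 mm tall above the plate, its last 6 mm tapering to 6 mm. Bolt heads 5 mm high stand at the corners, 64 mm from the axle. This point is on the axle's centre line at the plate's upper face (12 mm above the bench); z is up along the axle, x and y along the plate's edges.
There are look-alikes about, which are no part of the job. What is shaped like the part that bears long_sleeve_mid but green or pink is not meant.

How it is judged (in metres and radians):
At the end, for the whole second after the job is handed in: The long sleeve is over the axle, resting on the plate: its centre within 13 mm of the axle's line and 25 to 34 mm above the plate, its axis within 0.15 rad of the axle's, at rest and let go. The short sleeve and the solid slug still stand upright (within 0.2 rad) within 30 mm of where they began (horizontal distance between long_sleeve_mid and axle_seat below 0.013 m and z of long_sleeve_mid in the frame of axle_seat between 0.025 and 0.034 m and angle between the z axis of long_sleeve_mid and the z axis of axle_seat, either way round below 0.15 rad and linear speed of long_sleeve below 0.02 m/s and distance of each of short_sleeve_mid, solid_slug_mid from where it was at the start of the episode below 0.03 m and angle between each of short_sleeve_mid, solid_slug_mid's own z axis and vertical below 0.2 rad); the robot touches nothing.
It fails at once if the short sleeve or the solid slug was lifted, knocked over or pushed out of place (distance of any of short_sleeve_mid, solid_slug_mid from where it was at the start of the episode above 0.04 m).
It also fails if it takes over 37 s, if anything falls off the work surface, if the arm or the gripper's body presses on something with over 40 N, if the wrist force passes 120 N, or if a joint passes its speed limit or range.

ROBOT

A 7-joint arm with a two-finger parallel gripper is mounted at the origin on the work surface. World frame = base frame: x ahead of the robot, y to its left, z up, the work surface at z = 0. Lengths are in m, angles in degrees, forces in N, time in s.
With the tool pointing down it reaches from about 0.425 to 0.875 m from the base axis. Payload 4.7 kg.
Tool frame: the origin (TCP) lies at the very end of the fingers, on their centre line; the grasp point (between the pads) lies 19 mm behind it; z points along the fingers, y is the line along which they close (so a half turn about z gives the same grasp; the last joint's range is limited). The gripper opens to 87 mm and grips with 3 to 60 N. Pads are 19 mm wide; open, the fingers measure 117 mm over their backs; the gripper's body (75 mm by 190 mm) begins 51 mm behind the grasp point.
Start: joints at [-73.447, 18.392, -4.016, 83.108, 1.295, 78.541, -3.26], TCP at [0.176, 0.626, 0.223] pointing down, gripper open.
Joint ranges: [-163.93, 163.93], [-17.29, 119.83], [-79.2, 71.16], [3.27, 140.29], [-89.18, 269.18], [5.43, 117.66], [-154.24, 154.24]. Speed limits (degrees/s): [147.25, 147.25, 180, 180, 180, 180, 180].

INTERFACE

Orientations are given as [roll, pitch, yaw] about the fixed x, y, z axes, in that order (R = Rz(yaw) Ry(pitch) Rx(roll)).
In Python, from cell import get_obs, eyes, env gives the robot as it stands.
- The arm moves only by the tool servo_tool, never from a script. Its argument "series" is a list that holds one entry, the list of rows, each a list of 7 numbers: the shift along the tool's x, y, z in units of 300 mm (1.0 is 300 mm), then the turn, a rotation vector about the tool's x, y, z in units of pi rad (1.0 is pi rad), then the opening, from 0 (shut) to 1 (fully open). In form: [[[tx, ty, tz, wx, wy, wz, gripper], ...]]. A call has 1 to 12 rows; each row is the pose to reach, as a shift and turn from the pose commanded when the call began, along the tool's axes at that moment, turning the shorter way round; what a row does not reach only later rows make up. A row lasts 1/12 s, in which the tool goes at most 41.7 mm and 7.16 degrees, less where a joint would pass 70% of its speed; a pose out of reach is approached as far as the arm can. A call with a number of a shift or a turn outside -1 to 1 is refused whole. A call with a gripper value outside its range is refused whole. The fingers move at their own pace and stop on an object; "grip_force" is the grip in N (left out, the last holds). Time passes only in rows, so rows that repeat a pose let the fingers close. It gives the time, the measured TCP pose, the force, the opening and the grip force at its end, in the units of the state.
- get_obs(): the state, without advancing time (a new reading comes with each control period).
- eyes.read_camera(name): name is "side" or "top"; returns a dict with "frame" (420x560x3 uint8, red, green, blue), "depth" (420x560 float32, m along the optical axis (not along the pixel's ray), 0 where there is no reading), "fx", "fy", "cx", "cy" (pixels), "origin" and "rotation" of the camera in the world. Camera axes: x right, y down, z forward; pixel columns grow to the right and rows downward; lengths in m; the calibration is good to about 2 mm. A picture is of the moment at which its call begins.
- env.sign_off(): hands the job in; it is judged then, once.
The state is a dict: "time_s": time; "qpos": joint angles; "joint_velocities": joint speeds; "effort": joint torques, N m; "tool_pos": TCP position; "tool_rot": TCP orientation; "force": force on the tool from outside, world axes, zero at the start; "wrist_torque": the same for the moment, N m; "grip_width": finger opening in m; "grasp_force": force on a finger pad.
Only numpy, scipy, OpenCV 4.12 (cv2) and the standard library are available. Lean on these libraries where they do the work, as an engineer would, in place of code of your own. Each camera call takes 0.05 s, during which the arm holds its last target. There are 200 camera calls.

## Working session

There is one attempt and no reset: what is moved stays moved. The work goes in short steps, Python scripts to look and compute and a tool call to move; the robot and the scene stay as the last step left them, time stands still between calls to the robot, and variables do not carry over. Pictures are saved under pics/ and viewed, at most 10 in all, crops included, and the job is handed in when it is done.

Besides the shell and the picture viewer there is one more tool, called after ">>>" in YAML: its name, and indented under it one key for each argument. servo_tool: Moves the arm, as the interface text tells. Shifts and turns lie within -1 to 1; 1 stands for 300 mm of shift or pi rad of turn. Its arguments: {"type":"object","properties":{"series":{"type":"array"},"grip_force":{"type":"number"}},"required":["series"]}

```bash
mkdir -p pics; cat > h.py <<'E'
import numpy as np, cv2
from cell import get_obs, eyes, env
def cam(n):
    c=eyes.read_camera(n); R=np.array(c["rotation"]); 
    if R.shape!=(3,3):
        print("rot",R)
    c["R"]=R; return c
def cloud(c):
    d=c["depth"]; v,u=np.mgrid[:d.shape[0],:d.shape[1]]
    P=np.stack([(u-c["cx"])/c["fx"]*d,(v-c["cy"])/c["fy"]*d,d],-1)
    P=P@c["R"].T+np.array(c["origin"]); P[d==0]=np.nan; return P
E
python3 - <<'E'
from h import *
o=get_obs(); print({k:np.round(o[k],3) for k in ("time_s","tool_pos","tool_rot","grip_width","force")})
fs=[]
for n in("top","side"):
    c=cam(n); cv2.imwrite(f"pics/{n}0.png",c["frame"][...,::-1]); print(n,c["origin"],c["R"],c["fx"])
    np.save(f"{n}0.npy",cloud(c))
E
```

```text
{'time_s': np.float64(0.0), 'tool_pos': array([0.176, 0.625, 0.221]), 'tool_rot': array([-1.79891e+02,  8.00000e-03,  1.64258e+02]), 'grip_width': np.float64(0.087), 'force': array([-0.56 ,  0.291,  0.86 ])}
rot [-176.30330702   -0.32665757  -90.04325543]
top [ 0.4634994  -0.01183699  0.82131089] [-176.30330702   -0.32665757  -90.04325543] 424.83722425144344Traceback (most recent call last):
  File "<stdin>", line 6, in <module>
  File "h.py", line 11, in cloud
    P=P@c["R"].T+np.array(c["origin"]); P[d==0]=np.nan; return P
      ~~~~~~~~~~^~~~~~~~~~~~~~~~~~~~~~
ValueError: operands could not be broadcast together with shapes (420,560) (3,)
```

View pics/top0.png

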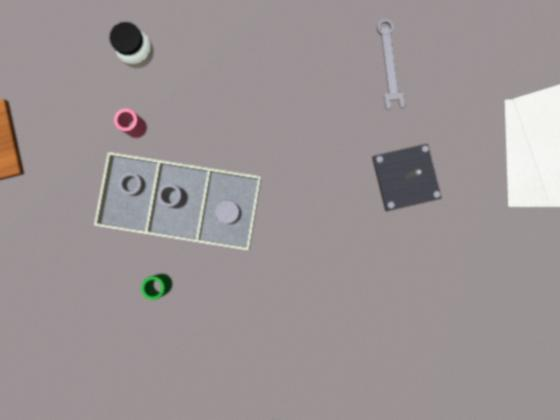

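The top view shows sleeves at about (132,184) and (171,196), the slug at (227,212) and the axle tip near (418,172). Depth must tell which sleeve is the long one.

```bash
sed -i 's/^import numpy.*/&\nfrom scipy.spatial.transform import Rotation as Ro/; s/R=np.array(c\["rotation"\]); *$/R=Ro.from_euler("xyz",c["rotation"],degrees=True).as_matrix()/; /shape!=/d; /print("rot"/d' h.py
python3 - <<'E'
from h import *
for n in("top","side"):
    c=cam(n); cv2.imwrite(f"pics/{n}0.png",c["frame"][...,::-1]); print(n,c["origin"],c["rotation"],c["fx"],c["cx"],c["cy"])
    P=cloud(c); np.save(f"{n}0.npy",P); np.save(f"{n}d.npy",c["depth"])
    if n=="top":
        for u,v in [(132,184),(171,196),(227,212),(418,172),(127,120),(153,287)]:
            w=P[v-22:v+22,u-22:u+22].reshape(-1,3); w=w[w[:,2]>.029]
            print((u,v),len(w),w[:,2].max() if len(w) else 0, P[v,u])
            if len(w): t=w[w[:,2]>w[:,2].max()-.006]; print("  top",len(t),t.mean(0),t.min(0),t.max(0))
        cv2.imwrite("pics/c1.png",cv2.resize(c["frame"][140:260,80:460,::-1],None,fx=2.1,fy=2.1,interpolation=2)); print(P[300,300],P[20,250])
        cr=c["frame"][150:240,90:265,::-1]; cr2=c["frame"][135:225,360:450,::-1]
        cv2.imwrite("pics/c1.png",np.hstack([cv2.resize(x,None,fx=3,fy=3,interpolation=2) for x in (cr,cr2)]))
E
```

```text
top [ 0.4634994  -0.01183699  0.82131089] [-176.30330702   -0.32665757  -90.04325543] 424.83722425144344 284.0233702004317 205.1988498649377
(132, 184) 220 0.03736559677562301 [0.55734918 0.27665218 0.00459869]
  top 197 [0.55464376 0.26948101 0.03403011] [0.53516897 0.24836974 0.03141033] [0.57465696 0.29128343 0.0373656 ]
(171, 196) 395 0.06784439457699742 [0.53422352 0.20152555 0.00321504]
  top 201 [0.53067604 0.18876711 0.06420939] [0.51083291 0.1682697  0.06186846] [0.55070598 0.20930305 0.06784439]
(227, 212) 458 0.06789425546259042 [0.50026413 0.08537017 0.06500241]
  top 408 [0.50048564 0.08525738 0.06438903] [0.48068252 0.06591253 0.06189556] [0.52011202 0.10517861 0.06789426]
(418, 172) 89 0.08453571832588302 [ 0.56954636 -0.25129275  0.08228949]
  top 28 [ 0.56958305 -0.25234647  0.08115542] [ 0.56463243 -0.25780907  0.0786584 ] [ 0.57353927 -0.24709041  0.08453572]
(127, 120) 457 0.06308672306240914 [0.67759799 0.28221    0.02345883]
  top 207 [0.66809489 0.27129476 0.05981314] [0.64769636 0.25090299 0.05712634] [0.68846055 0.29126622 0.06308672]
(153, 287) 410 0.06388722210289777 [0.36131229 0.23090709 0.00980354]
  top 194 [0.36594439 0.21665339 0.06023938] [0.34650003 0.1956873  0.0579339 ] [0.38542978 0.23760185 0.06388722]
[ 0.33501287 -0.04696098 -0.00046322] [0.88589266 0.05088379 0.00091981]
side [ 0.23297255 -0.56035329  0.73330646] [-136.86617319    0.55784433  -29.14931419] 423.64768030201196 280.33085738200515 209.1282170284794
```

View pics/c1.png

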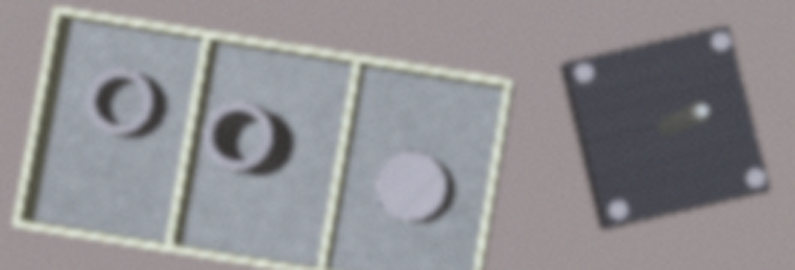

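View pics/side0.png

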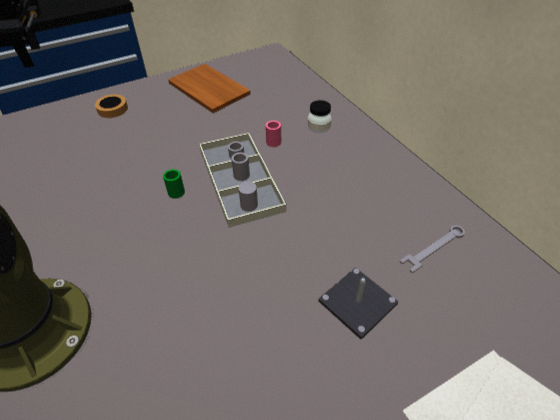

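Depth shows the long sleeve is the middle one, at (0.531, 0.189) with its top at 64 mm. The short one's top is at 34 mm, and the slug's at 64 mm. The side view shows the same order, with the axle near (361,290). I'll grip along the compartment length with the fingertips above the wall tops.

```bash
cat >> h.py <<'E'
def go(p,az):
    "world target TCP, azimuth of tool y (deg) -> row numbers"
    o=get_obs(); R=Ro.from_euler("xyz",o["tool_rot"],degrees=True)
    T=Ro.from_euler("xyz",[180,0,az+90],degrees=True)
    s=R.inv().apply(np.array(p)-o["tool_pos"])/.3; w=(R.inv()*T).as_rotvec()/np.pi
    print("t",o["time_s"],"at",np.round(o["tool_pos"],4),np.round(o["tool_rot"],2),"w",o["grip_width"],"go",np.round(s,4),np.round(w,4))
E
python3 - <<'E'
from h import *
P=np.load("top0.npy")
w=P[145:255,90:268].reshape(-1,3); w=w[(w[:,2]>.021)&(w[:,2]<.0285)]
print(cv2.minAreaRect((w[:,:2]*1000).astype("f4")))
w=P[135:220,360:450].reshape(-1,3); w=w[(w[:,2]>.009)&(w[:,2]<.0155)]
print(cv2.minAreaRect((w[:,:2]*1000).astype("f4")))
S=np.load("side0.npy")
for (u,v,l,h) in [(361,285,.072,.09),(240,163,.05,.07)]:
    w=S[v-25:v+25,u-25:u+25].reshape(-1,3); w=w[(w[:,2]>l)&(w[:,2]<h)]; print(len(w),w.mean(0),w.max(0),w.min(0))
a=-9
for p in([.354,.408,.222],[.5307,.1888,.13]): go(p,a)
E
```

```text
((523.4808349609375, 183.021728515625), (292.7288513183594, 140.25076293945312), 80.79073333740234)
((569.9589233398438, -252.8829345703125), (110.01216125488281, 110.96910858154297), 13.030495643615723)
36 [ 0.56766103 -0.2541343   0.07885547] [ 0.57242928 -0.24758054  0.08359035] [ 0.56283267 -0.25864878  0.07258285]
284 [0.52083134 0.15827293 0.06130852] [0.54866141 0.20934913 0.06846833] [0.48456226 0.07678706 0.05003912]
t 0.15 at [0.1763 0.6252 0.2217] [-179.91    0.    164.26] w 0.08700399468090295 go [-7.665e-01 -5.361e-01 -1.000e-04] [-4.000e-04  4.000e-04  4.625e-01]
t 0.15 at [0.1763 0.6252 0.2217] [-179.91    0.    164.26] w 0.08700399468090295 go [-1.5316 -1.0792  0.3074] [-4.000e-04  4.000e-04  4.625e-01]
```

>>> servo_tool:
  series:
    - [[-0.766,-0.536,0,0,0,0.23,1],[-0.766,-0.536,0,0,0,0.23,1],[-0.766,-0.536,0,0,0,0.23,1],[-0.766,-0.536,0,0,0,0.23,1],[-0.766,-0.536,0,0,0,0.23,1],[-0.766,-0.536,0,0,0,0.23,1],[-0.766,-0.536,0,0,0,0.23,1],[-0.766,-0.536,0,0,0,0.23,1],[-0.766,-0.536,0,0,0,0.23,1]]

```text
time_s: 0.9
tool_pos: [0.3555, 0.4066, 0.2226]
tool_rot: [180.0, -0.0, 122.6]
force: [0.0, 0.7, 0.5]
grip_width: 0.0875
grasp_force: 0.0
```

```bash
python3 -c "
from h import *
go([.5307,.1888,.12],-9)"
```

```text
t 0.9 at [0.3555 0.4066 0.2226] [ 1.7999e+02 -1.0000e-02  1.2259e+02] w 0.08746115223502943 go [-0.9264  0.1009  0.342 ] [ 0.000e+00 -1.000e-04  2.311e-01]
```

>>> servo_tool:
  series:
    - [[-0.926,0.101,0.342,0,0,0.231,1],[-0.926,0.101,0.342,0,0,0.231,1],[-0.926,0.101,0.342,0,0,0.231,1],[-0.926,0.101,0.342,0,0,0.231,1],[-0.926,0.101,0.342,0,0,0.231,1],[-0.926,0.101,0.342,0,0,0.231,1],[-0.926,0.101,0.342,0,0,0.231,1],[-0.926,0.101,0.342,0,0,0.231,1],[-0.926,0.101,0.342,0,0,0.231,1],[-0.926,0.101,0.342,0,0,0.231,1]]

```text
time_s: 1.73
tool_pos: [0.5293, 0.1935, 0.1195]
tool_rot: [-179.9, -0.0, 81.4]
force: [-0.9, 1.1, -0.3]
grip_width: 0.087
grasp_force: 0.0
```

```bash
python3 -c "
from h import *
go([.5307,.1888,.032],-9)
c=cam('side');f=c['frame'][80:260,140:340,::-1];cv2.imwrite('pics/s1.png',cv2.resize(f,None,fx=3,fy=3))"
```

```text
t 1.7333 at [0.5293 0.1935 0.1195] [-1.7992e+02 -3.0000e-02  8.1380e+01] w 0.08702269744770821 go [-0.0151  0.0074  0.2918] [-0.0004 -0.0001  0.0021]
```

View pics/s1.png

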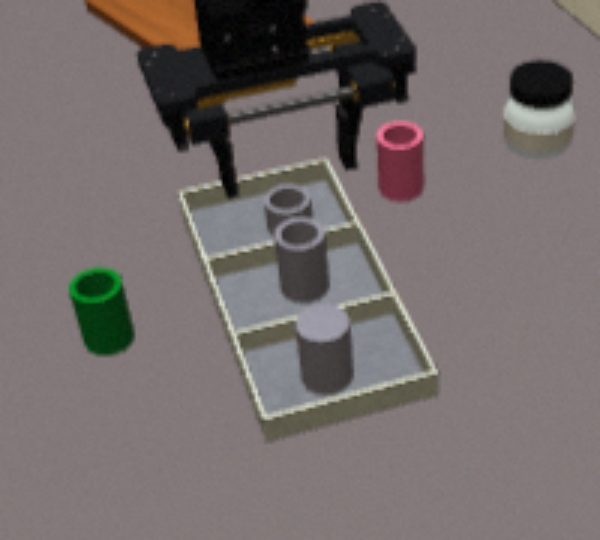

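The side view shows the open fingers straddling the line of the long sleeve (crop (302,260)), lengthwise and well above the bin. The target is already commanded, so I'll go straight down.

>>> servo_tool:
  series:
    - [[0,0,0,0,0,0,1],[0,0,0.07,0,0,0,1],[0,0,0.14,0,0,0,1],[0,0,0.2,0,0,0,1],[0,0,0.25,0,0,0,1],[0,0,0.28,0,0,0,1],[0,0,0.293,0,0,0,1],[0,0,0.293,0,0,0,1],[0,0,0.293,0,0,0,1]]

```text
time_s: 2.53
tool_pos: [0.5305, 0.1925, 0.0329]
tool_rot: [179.9, -0.1, 81.3]
force: [1.0, -0.6, -0.3]
grip_width: 0.0872
grasp_force: 0.0
```

```bash
python3 -c "
from h import *
go([.5307,.1888,.032],-9)"
```

```text
t 2.5333 at [0.5305 0.1925 0.0329] [ 1.7995e+02 -5.0000e-02  8.1340e+01] w 0.08716374660115596 go [-0.0119  0.0026  0.0029] [ 0.0003 -0.0003  0.0019]
```

>>> servo_tool:
  series:
    - [[-0.012,0.002,0.003,0,0,0,1],[-0.012,0.002,0.003,0,0,0,1],[-0.012,0.002,0.003,0,0,0,0.6],[-0.012,0.002,0.003,0,0,0,0.3],[-0.012,0.002,0.003,0,0,0,0.3],[-0.012,0.002,0.003,0,0,0,0.3],[-0.012,0.002,0.003,0,0,0,0.3],[-0.012,0.002,0.003,0,0,0,0.3],[-0.012,0.002,0.003,0,0,0,0.3],[-0.012,0.002,0.003,0,0,0,0.3],[-0.012,0.002,0.003,0,0,0,0.3],[-0.012,0.002,0.003,0,0,0,0.3]]
  grip_force: 30

```text
time_s: 3.53
tool_pos: [0.5303, 0.1879, 0.0312]
tool_rot: [180.0, -0.0, 81.3]
force: [1.5, 0.2, -0.6]
grip_width: 0.041
grasp_force: 30.0
```

Gripped at about 42 mm width. Lift to TCP z of about 0.16.

>>> servo_tool:
  series:
    - [[0,0,-0.02,0,0,0,0.3],[0,0,-0.06,0,0,0,0.3],[0,0,-0.11,0,0,0,0.3],[0,0,-0.17,0,0,0,0.3],[0,0,-0.23,0,0,0,0.3],[0,0,-0.29,0,0,0,0.3],[0,0,-0.35,0,0,0,0.3],[0,0,-0.4,0,0,0,0.3],[0,0,-0.43,0,0,0,0.3],[0,0,-0.43,0,0,0,0.3],[0,0,-0.43,0,0,0,0.3]]

```text
time_s: 4.45
tool_pos: [0.5302, 0.1879, 0.1605]
tool_rot: [180.0, -0.0, 81.3]
force: [0.0, 0.6, -3.2]
grip_width: 0.0409
grasp_force: 30.0
```

```bash
python3 -c "
from h import *
go([.55,-.03,.16],-30)
go([.5695,-.2527,.16],-52)"
```

```text
t 4.45 at [0.5302 0.1879 0.1605] [ 1.7997e+02 -3.0000e-02  8.1270e+01] w 0.0409289153052245 go [-0.708   0.1755  0.0014] [ 1.000e-04 -2.000e-04  1.182e-01]
t 4.45 at [0.5302 0.1879 0.1605] [ 1.7997e+02 -3.0000e-02  8.1270e+01] w 0.0409289153052245 go [-1.4319e+00  3.5230e-01  1.0000e-03] [ 1.000e-04 -2.000e-04  2.404e-01]
```

>>> servo_tool:
  series:
    - [[-0.03,0.007,0,0,0,0.005,0.3],[-0.09,0.022,0,0,0,0.015,0.3],[-0.17,0.042,0,0,0,0.028,0.3],[-0.25,0.062,0,0,0,0.042,0.3],[-0.33,0.082,0,0,0,0.055,0.3],[-0.41,0.102,0,0,0,0.068,0.3],[-0.49,0.121,0,0,0,0.082,0.3],[-0.56,0.139,0,0,0,0.094,0.3],[-0.62,0.154,0,0,0,0.104,0.3],[-0.67,0.166,0,0,0,0.112,0.3],[-0.7,0.174,0,0,0,0.117,0.3],[-0.708,0.176,0,0,0,0.118,0.3]]

```text
time_s: 5.45
tool_pos: [0.5502, -0.0324, 0.1602]
tool_rot: [180.0, 0.0, 59.8]
force: [1.3, -0.7, -1.6]
grip_width: 0.0405
grasp_force: 30.0
```

```bash
python3 -c "
from h import *
go([.5695,-.2527,.16],-52)"
```

```text
t 5.45 at [ 0.5502 -0.0324  0.1602] [1.7998e+02 3.0000e-02 5.9820e+01] w 0.04048014372720231 go [-0.6024  0.4247  0.0011] [2.000e-04 1.000e-04 1.212e-01]
```

>>> servo_tool:
  series:
    - [[-0.03,0.02,0,0,0,0.005,0.3],[-0.08,0.056,0,0,0,0.015,0.3],[-0.15,0.105,0,0,0,0.028,0.3],[-0.22,0.155,0,0,0,0.042,0.3],[-0.29,0.204,0,0,0,0.055,0.3],[-0.36,0.253,0,0,0,0.068,0.3],[-0.43,0.302,0,0,0,0.082,0.3],[-0.49,0.345,0,0,0,0.094,0.3],[-0.54,0.38,0,0,0,0.104,0.3],[-0.58,0.409,0,0,0,0.112,0.3],[-0.602,0.425,0,0,0,0.12,0.3],[-0.602,0.425,0,0,0,0.12,0.3]]

```text
time_s: 6.45
tool_pos: [0.57, -0.2526, 0.1601]
tool_rot: [179.9, 0.1, 38.2]
force: [-0.5, 0.3, -1.3]
grip_width: 0.0408
grasp_force: 30.0
```

```bash
python3 - <<'E'
from h import *
c=cam('side');f=c['frame'][150:350,260:460,::-1];cv2.imwrite('pics/s2.png',cv2.resize(f,None,fx=3,fy=3))
go([.5695,-.2527,.16],-52)
# axis of tube: project the bore-bottom centre (TCP-28mm) expected in crop
R=c["R"]
for p in ([.5695,-.2527,.132],[.5695,-.2527,.082],[.5695,-.2527,.192]):
    q=R.T@(np.array(p)-c["origin"]); print((c["fx"]*q[0]/q[2]+c["cx"]-260)*3,(c["fy"]*q[1]/q[2]+c["cy"]-150)*3)
P=cloud(c)[150:350,260:460].reshape(-1,3); w=P[(P[:,2]>.13)&(P[:,2]<.155)&(np.hypot(P[:,0]-.5695,P[:,1]+.2527)<.03)]
if len(w):
    from scipy.optimize import least_squares
    print(len(w),least_squares(lambda x:np.hypot(w[:,0]-x[0],w[:,1]-x[1])-.021,[.57,-.25],loss="soft_l1",f_scale=.001).x)
E
```

```text
t 6.5 at [ 0.5702 -0.2507  0.1599] [-1.7998e+02  2.0000e-02  3.8370e+01] w 0.04090711861607825 go [-0.006   0.0038 -0.0002] [-0.0001  0.0001  0.002 ]
320.71301123192336 341.00932486141454
309.2101467986254 389.67695827840714
336.12280680415313 275.8118006891641
180 [ 0.57038729 -0.25031183]
```

View pics/s2.png

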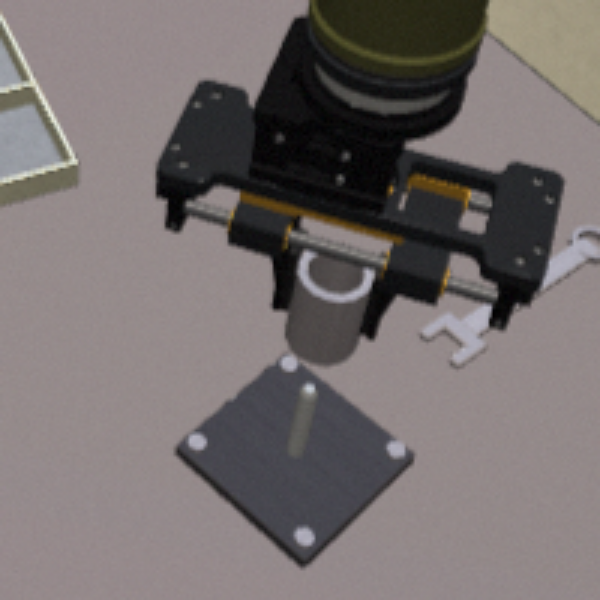

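The sleeve hangs upright above the axle, with its bottom near crop (322,350) and the axle tip at (309,389). The fit agrees to within 3 mm. I'll correct that small offset and descend.

>>> servo_tool:
  series:
    - [[-0.006,0.004,0.02,0,0,0,0.3],[-0.006,0.004,0.06,0,0,0,0.3],[-0.006,0.004,0.1,0,0,0,0.3],[-0.006,0.004,0.14,0,0,0,0.3],[-0.006,0.004,0.18,0,0,0,0.3],[-0.006,0.004,0.22,0,0,0,0.3],[-0.006,0.004,0.26,0,0,0,0.3],[-0.006,0.004,0.3,0,0,0,0.3],[-0.006,0.004,0.34,0,0,0,0.3],[-0.006,0.004,0.37,0,0,0,0.3],[-0.006,0.004,0.385,0,0,0,0.3],[-0.006,0.004,0.385,0,0,0,0.3]]

```text
time_s: 7.5
tool_pos: [0.569, -0.2519, 0.0433]
tool_rot: [-179.9, 0.1, 38.4]
force: [0.9, 0.0, -2.5]
grip_width: 0.0412
grasp_force: 30.0
```

```bash
python3 - <<'E'
from h import *
go([.5693,-.2527,.0395],-52)
c=cam('side');f=c['frame'][150:350,260:460,::-1];cv2.imwrite('pics/s3.png',cv2.resize(f,None,fx=3,fy=3))
E
```

```text
t 7.5 at [ 0.569  -0.2519  0.0433] [-1.799e+02  7.000e-02  3.843e+01] w 0.041238304700241604 go [-0.0007  0.0027  0.0125] [-0.0005  0.0004  0.0024]
```

View pics/s3.png

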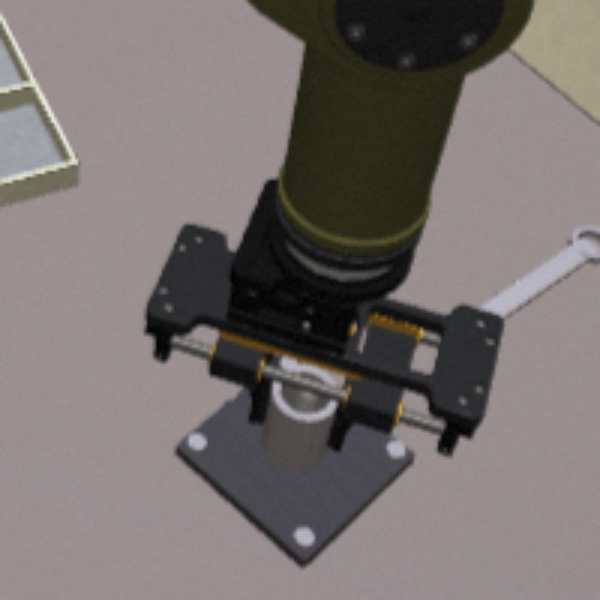

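The sleeve is around the axle (its rim is near crop (305,395)) and only a few mm above the plate. I'll lower the rest gently.

>>> servo_tool:
  series:
    - [[0,0.002,0.004,0,0,0,0.3],[0,0.002,0.007,0,0,0,0.3],[0,0.002,0.01,0,0,0,0.3],[0,0.002,0.012,0,0,0,0.3],[0,0.002,0.012,0,0,0,0.3],[0,0.002,0.012,0,0,0,0.3]]

```text
time_s: 8.05
tool_pos: [0.5702, -0.2526, 0.0412]
tool_rot: [180.0, -0.0, 38.4]
force: [0.1, 0.3, -2.7]
grip_width: 0.041
grasp_force: 30.0
```

>>> servo_tool:
  series:
    - [[0,0,0.002,0,0,0,0.3],[0,0,0.004,0,0,0,0.3],[0,0,0.006,0,0,0,0.3],[0,0,0.006,0,0,0,0.3],[0,0,0.006,0,0,0,0.3]]

```text
time_s: 8.47
tool_pos: [0.5702, -0.2527, 0.0393]
tool_rot: [180.0, -0.0, 38.4]
force: [-0.2, -0.5, -2.3]
grip_width: 0.0407
grasp_force: 30.0
```

>>> servo_tool:
  series:
    - [[0,0,0.002,0,0,0,0.3],[0,0,0.003,0,0,0,0.3],[0,0,0.004,0,0,0,0.3],[0,0,0.004,0,0,0,0.3]]

```text
time_s: 8.8
tool_pos: [0.5702, -0.2527, 0.0392]
tool_rot: [-180.0, -0.0, 38.4]
force: [-3.1, 1.3, 7.3]
grip_width: 0.0407
grasp_force: 30.0
```

Contact with the plate (force went up). Release and retreat upward.

>>> servo_tool:
  series:
    - [[0,0,0,0,0,0,0.55],[0,0,0,0,0,0,0.65],[0,0,0,0,0,0,0.75],[0,0,0,0,0,0,0.85],[0,0,0,0,0,0,0.95],[0,0,0,0,0,0,0.95],[0,0,0,0,0,0,0.95],[0,0,0,0,0,0,0.95],[0,0,0,0,0,0,0.95]]

```text
time_s: 9.55
tool_pos: [0.5701, -0.2527, 0.038]
tool_rot: [-180.0, -0.0, 38.4]
force: [-0.7, 0.5, -0.2]
grip_width: 0.082
grasp_force: 0.0
```

>>> servo_tool:
  series:
    - [[0,0,-0.03,0,0,0,0.95],[0,0,-0.09,0,0,0,0.95],[0,0,-0.16,0,0,0,0.95],[0,0,-0.24,0,0,0,0.95],[0,0,-0.32,0,0,0,0.95],[0,0,-0.4,0,0,0,0.95],[0,0,-0.48,0,0,0,0.95],[0,0,-0.54,0,0,0,0.95],[0,0,-0.58,0,0,0,0.95],[0,0,-0.6,0,0,0,0.95],[0,0,-0.6,0,0,0,0.95],[0,0,-0.6,0,0,0,0.95]]

```text
time_s: 10.55
tool_pos: [0.5698, -0.2525, 0.2174]
tool_rot: [-180.0, 0.0, 38.4]
force: [-0.2, -0.5, -0.6]
grip_width: 0.0826
grasp_force: 0.0
```

```bash
python3 - <<'E'
from h import *
from scipy.optimize import least_squares
go([.5693,-.2527,.0395],-52)
c=cam('side');f=c['frame'][100:350,160:460,::-1];cv2.imwrite('pics/s4.png',cv2.resize(f,None,fx=2.4,fy=2.4))
P=cloud(c).reshape(-1,3)
def fit(P,x0,lo,hi):
    w=P[(P[:,2]>lo)&(P[:,2]<hi)&(np.hypot(P[:,0]-x0[0],P[:,1]-x0[1])<.035)]
    return len(w),least_squares(lambda x:np.hypot(w[:,0]-x[0],w[:,1]-x[1])-.021,x0,loss="soft_l1",f_scale=.001).x
for l,h in((.02,.04),(.045,.066)): print(fit(P,[.5695,-.2527],l,h))
w=P[(np.hypot(P[:,0]-.5695,P[:,1]+.2527)<.022)&(np.hypot(P[:,0]-.5695,P[:,1]+.2527)>.014)]; print("top z",np.percentile(w[:,2],[50,90,97,100]))
P=cloud(cam("top")).reshape(-1,3)
for x,l in(([.5546,.2695],.0305),([.5005,.0853],.058)):
    w=P[(P[:,2]>l)&(np.hypot(P[:,0]-x[0],P[:,1]-x[1])<.04)]; print(len(w),w.mean(0))
E
```

```text
t 10.55 at [ 0.5698 -0.2525  0.2174] [-1.7995e+02  2.0000e-02  3.8440e+01] w 0.08257654119950013 go [-0.0016  0.      0.593 ] [-0.0003  0.0001  0.0024]
(131, array([ 0.57032885, -0.25041824]))
(218, array([ 0.57001226, -0.25077351]))
top z [0.06148211 0.34046269 0.35692669 0.36558019]
206 [0.55472047 0.26969784 0.03398584]
426 [0.50049231 0.08509526 0.06427813]
```

View pics/s4.png

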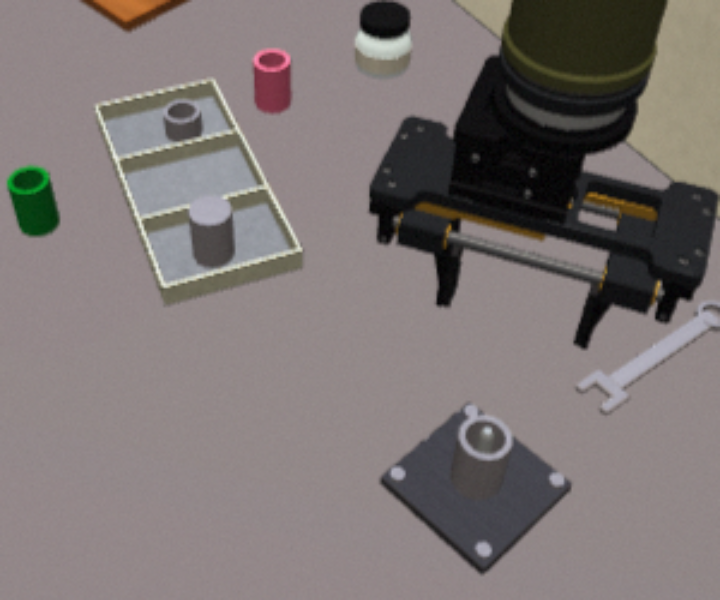

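The sleeve stands upright on the plate with the axle inside it (crop (485,440)), about 2 mm off the axle's line. The fingers are clear, and the short sleeve and slug haven't moved.

```bash
python3 -c "
from h import *
print(env.sign_off())"
```

```text
the job is handed in; nothing more can be done
None
```

The long sleeve is over the axle and sits fully down on the plate, about 2 mm off the axle's line. The short sleeve and slug are still where they began, and I handed the job in after about 10.7 s; no verdict came back.

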